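Shut the blow-off box and hold its dead-man lever level

ROBOT

A 6-joint arm with a two-finger parallel gripper is mounted at the origin on the work surface. World frame = base frame: x ahead of the robot, y to its left, z up, the work surface at z = 0. Lengths are in mm, angles in rad, forces in N, time in s.
With the tool pointing down it reaches from about 300 to 825 mm from the base axis. Payload 5.4 kg.
Tool frame: the origin (TCP) lies between the finger pads; the fingertips stand 17 mm ahead of it and the grasp point (between the pads) lies 2 mm behind it; x points along the fingers, z is the direction in which the jaws open and shut, and the axes are right-handed (so a half turn about x gives the same grasp; the last joint's range is limited). The gripper opens to 92 mm and grips with 3 to 60 N. Pads are 20 mm wide; open, the fingers measure 128 mm over their backs; the gripper's body (75 mm by 189 mm) begins 69 mm behind the grasp point.
Start: joints at [0.979, 0.158, 1.597, -0, 1.386, -0.21], TCP at [214.248, 533.576, 231.601] pointing down, gripper open.
Joint ranges: [-2.91, 2.91], [-0.94, 2.29], [0.18, 2.7], [-1.29, 4.43], [0.17, 2.64], [-3, 3]. Speed limits (rad/s): [2.57, 2.57, 3.14, 3.14, 3.14, 3.14].

INTERFACE

Orientations are given as a unit quaternion [w, x, y, z].
In Python, from workcell import arm gives the robot as it stands.
- The arm moves only by the tool move_arm, never from a script. Its argument "plan" is a list of rows, each a list of 5 numbers: the shift along the tool's x, y, z in mm, then the turn about the tool's x in degrees, then the finger opening in mm, from 0 to 91.9. In form: [[tx, ty, tz, spin, gripper], ...]. A call has 1 to 12 rows; each row shifts and turns the commanded pose from where the row before left it, along the tool's axes as they then stand; what a row does not reach is not made up. A row lasts 1/8 s, in which the tool goes at most 62.5 mm and 10.7 degrees, less where a joint would pass 70% of its speed; a pose out of reach is approached as far as the arm can. A call is refused whole if a number of a shift passes 62.5 or a number of a turn 10.7, either way. A call with a gripper value outside its range is refused whole. The fingers move at their own pace and stop on an object; "force" is the grip in N (left out, the last holds). Time passes only in rows, so rows that do not move let the fingers close. It gives the time, the measured TCP pose, the force and the opening at its end, in the units of the state.
- arm.sense(): the state, without advancing time (a new reading comes with each control period).
- arm.grab_frame(name): name is "side" or "top" or "wrist"; returns a dict with "color" (420x560x3 uint8, red, green, blue), "z_map" (420x560 float32, mm along the optical axis (not along the pixel's ray), 0 where there is no reading), "mtx" (3x3 intrinsics, pixels), "R" (3x3) and "t" (3): a world point X has camera coordinates R X + t; the wrist camera has in their place "T_tool_cam" (4x4, takes a point from camera to tool coordinates, whose origin is the TCP and whose axes are the tool frame's). Camera axes: x right, y down, z forward; pixel columns grow to the right and rows downward; lengths in mm; the calibration is good to about 2 mm. The wrist camera is an equidistant fisheye: a pixel r from the principal point sees the ray r / f radians off the axis. A picture is of the moment at which its call begins: read the wrist's pose just before it.
- arm.sign_off(): hands the job in, once; it reports no verdict.
The state is a dict: "time_s": time; "joints": joint angles; "dq": joint speeds; "effort": joint torques, N m; "eef_pos": TCP position; "tool_rot": TCP orientation; "ft_force": force on the tool from outside, world axes, zero at the start; "ft_torque": the same for the moment, N m; "opening": finger opening in mm.
Only numpy, scipy, OpenCV 4.12 (cv2) and the standard library are available. Lean on these libraries where they do the work, as an engineer would, in place of code of your own. Each camera call takes 0.05 s, during which the arm holds its last target.

TASK

Slide the flat steel cover of the green blow-off box fully shut over the brass cup in its chamber, and only then press the pad of the spring-loaded dead-man lever down until the lever is level, pad top flush with the index post (not down on its rubber stop), and keep it held there with the fingers. The program finishes while still holding the lever level: do not let go. Leave the cup in its chamber and the other loose things on the bench where they are.

Things in the scene. Friction and masses are not known exactly. Their poses are not given: they have to be found in the camera images.
- blow_box: green fixed steel box, 160 (x) x 300 (y) x 75 mm high with steel guide rails 12 mm high on its rims (their tops at 87 mm). Origin under its centre. Its +y half is an open-topped chamber 120 x 118 mm, its -y half a solid closed deck. It may be to the left or right of the lever stand, turned up to 0.35 rad
- chamber (a point): centre of the chamber's floor, 20 mm above the bench; in the box frame at (0, 70, 20) mm
- box_cover (a joint): slide of the flat steel cover (140 x 140 mm, 6 mm thick, top 82 mm above the bench) along the box's +y axis, in m: 0 = parked on the deck, chamber open; 0.14 = against its end stop, fully shut over the chamber. Starts between 0 and 0.05. Friction about 2.5 N, no spring, stays where left
- cover_grip (a point): top centre of the cover's upright black grip bar, 122 mm above the bench: bar 60 mm long across the slide (box x), 14 mm thick along the slide (box y), standing 40 mm above the cover plate at its middle. It moves with the cover; in the box frame it is at y = -70 mm + slide value
- run_stand: green fixed stand of the dead-man lever, base plate 240 (x) x 90 (y) x 12 mm; origin under the plate's centre. The lever's pivot is at x = +60, height 80 mm, between two cheeks 97 mm high; the lever points to the stand's -x. A steel index post 12 mm thick stands at x = -108, its top at 92 mm: flush with the pad's top when the lever is level. Turned up to 0.35 rad
- run_lever (a joint): angle of the lever, rad: 0 = at rest, tip raised 0.45 rad above level; 0.45 = level; 0.68 = on the bottom stop. Grows as the pad is pressed down. The spring always returns it to 0: about 2 N at the pad to start it, about 7.5 N at level, about 10.5 N at the stop
- lever_pad (a point): centre of the top of the round black pad (40 mm diameter, 18 mm thick) at the lever's end, 120 mm from the pivot and 12 mm above the lever's centre line; about 137 mm above the bench at rest, 92 mm when level
- lever_handle: the lever itself: flat steel arm 18 mm wide, 12 mm thick, with the round pad at its end; origin on the pivot, its -x axis points along the arm to the pad
- cup: spun brass cup, 68 mm across, 45 mm high, standing in the chamber below the cover's path; origin under its centre
- former: bystander: dark wooden former, 40 mm across, 60 mm high, standing between box and stand; origin under its centre
- spare_cup: bystander: spun brass cup, 56 mm across, 55 mm high, beside the lever stand; origin under its centre
- wrench: bystander: steel wrench 150 mm long lying on the robot's side of the box; origin under its middle
- oil_bottle: bystander: grey bottle, 56 mm across, 110 mm high, at the far side of the bench; origin under its centre
- brush: bystander: hand brush lying at the far side of the bench; origin under its middle
- tall_shell: bystander: tall spun brass shell, 72 mm across, 120 mm high, at the far side of the bench; origin under its centre
There are look-alikes about, which are no part of the job. Leave any blue or purple look-alike of the cup alone.

How it is judged (in metres and radians):
On the way, in this order (a step that is already met when the one before it is completed fails the run):
1. the cover is fully shut over the chamber (slide above 0.134 m) (value of joint box_cover above 0.134 m), for 0.2 s.
2. the lever is held level by the fingers for half a second (value of joint run_lever between 0.37 and 0.53 rad and contact force between lever_handle and the fingers above 2 N), for 0.5 s.
At the end, for the whole second after the job is handed in: Cover shut to within 6 mm of its end stop, cup in the chamber, lever at rest within 0.08 rad of level (joint 0.37 to 0.53) and pressed by the fingers with more than 2 N, still held through the last second (all of step 2 and velocity of joint run_lever between -0.1 and 0.1 rad/s and value of joint box_cover above 0.134 m and horizontal distance between cup and chamber below 0.045 m); the arm keeps its last pose, push and grip.
It fails at once if the lever is pressed (over 0.15 rad) while the cover is not shut (value of joint run_lever above 0.15 rad and value of joint box_cover below 0.134 m).
It fails at once if a bystander is shifted more than 30 mm (distance of any of former, spare_cup, wrench, oil_bottle, brush, tall_shell from where it was at the start of the episode above 0.03 m).
It also fails if it takes over 51 s, if anything falls off the work surface, if the arm or the gripper's body presses on something with over 40 N, if the wrist force passes 120 N, or if a joint passes its speed limit or range.

## Working session

There is one attempt and no reset: what is moved stays moved. The work goes in short steps, Python scripts to look and compute and a tool call to move; the robot and the scene stay as the last step left them, time stands still between calls to the robot, and variables do not carry over. Pictures are saved under pics/ and viewed, and the job is handed in when it is done.

Besides the shell and the picture viewer there is one more tool, called after "Request:" by a JSON object that holds its "name" and its "arguments". move_arm: Moves the arm, as the interface text tells. Its arguments: {"type":"object","properties":{"plan":{"type":"array"},"force":{"type":"number"}},"required":["plan"]}

```bash
mkdir -p pics; ls
python3 - <<'E'
from workcell import arm
import cv2,numpy as np,pickle
print(arm.sense())
for n in ["side","top"]:
    f=arm.grab_frame(n); pickle.dump(f,open(f"pics/{n}0.pkl","wb"))
    cv2.imwrite(f"pics/{n}0.png",f["color"][:,:,::-1])
    print(n,f["mtx"],f["R"],f["t"])
E
```

```text
pics
{'time_s': 0.0, 'joints': array([ 9.78909885e-01,  1.59053273e-01,  1.59821576e+00, -2.46708939e-05,
        1.38619165e+00, -2.10103180e-01]), 'dq': array([-1.44670414e-04, -7.12536503e-04, -2.40416802e-04,  2.24895798e-03,
        9.54504622e-05, -2.09262418e-04]), 'effort': array([ 1.00892357e-03, -3.85581279e+01, -3.22103333e+01,  7.01310695e-02,
        3.79729725e-02, -1.60623758e-04]), 'eef_pos': array([213.92251595, 533.08836073, 230.62476731]), 'tool_rot': array([ 0.58517473, -0.3963073 ,  0.58639281,  0.39579606]), 'ft_force': array([-0.18844269, -0.40249936,  0.78226133]), 'ft_torque': array([-0.01037209, -0.08181437,  0.01959657]), 'opening': 91.7020981054965}
side [[417.59706631   0.         281.56201664]
 [  0.         417.59706631 209.5975949 ]
 [  0.           0.           1.        ]] [[ 0.90386447 -0.42772941 -0.0087505 ]
 [-0.28835383 -0.59397575 -0.75102921]
 [ 0.31603969  0.68135186 -0.66021099]] [-445.25613872  303.19647829 1005.40632654]
top [[527.13748874   0.         290.32031873]
 [  0.         527.13748874 208.04578478]
 [  0.           0.           1.        ]] [[-0.02207019 -0.99975524  0.00153941]
 [-0.97883077  0.02129483 -0.20356042]
 [ 0.20347782 -0.00599944 -0.97906117]] [  92.44329135  558.46450225 1298.43009748]
```

View pics/top0.png

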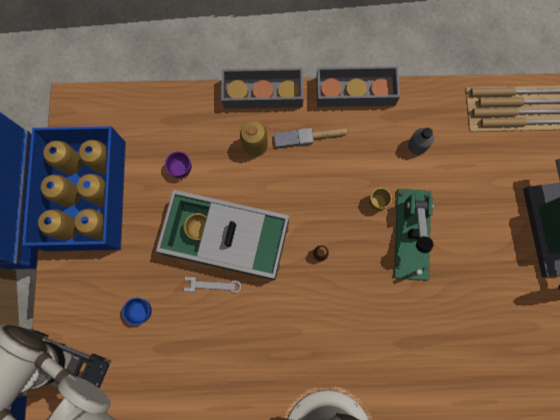

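View pics/side0.png

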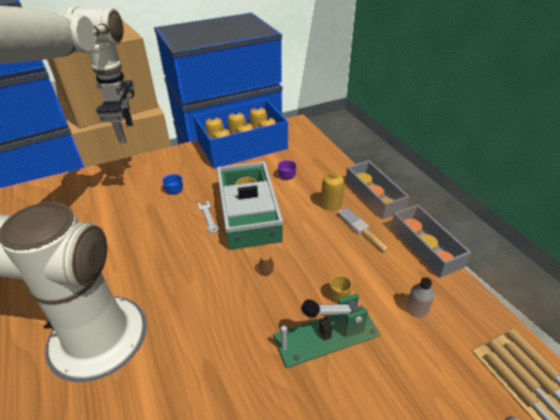

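The top picture shows the green box at (224,235), with the cover's black grip at (230,234) and the brass cup at (196,227) in the chamber, to the image left. The lever stand is at (412,235) with its pad at (424,243) and the post near (418,271). The blue (137,311) and purple (178,165) cups are look-alikes to leave alone.

```bash
cat > h.py <<'E'
import numpy as np,cv2,pickle
def cloud(f):
    z=f["z_map"];v,u=np.indices(z.shape);K=f["mtx"]
    p=np.stack([(u-K[0,2])/K[0,0]*z,(v-K[1,2])/K[1,1]*z,z],-1)
    return (p-f["t"])@f["R"]
E
python3 - <<'E'
from h import *
f=pickle.load(open("pics/top0.pkl","rb"));P=cloud(f);c=f["color"].astype(int)
print("bench z",np.median(P[300:330,300:400,2]))
def rep(n,m):
    p=P[m];print(n,len(p),p.mean(0).round(1),p.min(0).round(1),p.max(0).round(1));return p
win=lambda a,b,d,e:(np.indices(P.shape[:2])[1]>=a)&(np.indices(P.shape[:2])[1]<b)&(np.indices(P.shape[:2])[0]>=d)&(np.indices(P.shape[:2])[0]<e)
Z=P[...,2]
W=win(150,300,185,285)
g=rep("grip",W&(Z>112)&(Z<132)); r=cv2.minAreaRect(g[:,:2].astype(np.float32));print(r)
pl=rep("plate",W&(abs(Z-82)<2.5)&(c.min(-1)>130))
b=rep("box",W&(Z>70)&(Z<95));r=cv2.minAreaRect(b[:,:2].astype(np.float32));print("box",r,cv2.boxPoints(r).round(0))
S=win(385,445,180,290)
st=rep("stand",S&(Z>6)&(Z<18)&(c[...,1]>c[...,0]+10));r=cv2.minAreaRect(st[:,:2].astype(np.float32));print("stand",r,cv2.boxPoints(r).round(0))
pad=rep("pad",win(412,436,232,256)&(Z>120));print(cv2.minAreaRect(pad[:,:2].astype(np.float32)))
po=rep("post",win(405,440,258,285)&(Z>80))
rep("cup",win(180,212,210,245)&(Z>50)&(Z<72))
rep("former",win(310,332,240,265)&(Z>50))
rep("spare",win(365,395,185,215)&(Z>45))
for n,(a,bb,d,e) in dict(t=(150,300,185,285),s=(370,460,170,300)).items():
    cv2.imwrite(f"pics/crop_{n}.png",cv2.resize(f["color"][d:e,a:bb,::-1],None,fx=5,fy=5)[:600,:800])
E
```

```text
bench z 0.7052177873238246
grip 153 [487.9 229.3 121.4] [459.4 216.6 112.4] [518.4 243.2 127.6]
((488.51470947265625, 229.72006225585938), (14.738629341125488, 59.837646484375), 75.77194213867188)
plate 1853 [487.6 230.2  82.2] [387.9  94.2  79.5] [605.6 411.3  84.5]
box 6055 [488.1 230.3  81.4] [380.2  86.6  70. ] [607.3 414.6  94.6]
box ((494.14190673828125, 250.49697875976562), (301.5511779785156, 161.253173828125), 75.84757995605469) [[379. 124.]
 [535.  85.]
 [609. 377.]
 [453. 416.]]
stand 1819 [ 479.5 -231.1   12.4] [ 374.5 -294.9    6. ] [ 616.9 -187.    18. ]
stand ((495.3096008300781, -240.56582641601562), (88.39424133300781, 238.3668212890625), 84.38392639160156) [[ 372. -273.]
 [ 610. -296.]
 [ 618. -208.]
 [ 381. -185.]]
pad 278 [ 448.3 -231.9  154.8] [ 284.5 -256.6  121.5] [ 480.8   88.3 1384.8]
((364.024658203125, -90.30618286132812), (50.75688171386719, 387.76202392578125), 31.46152687072754)
post 28 [ 375.7 -195.6  229.6] [ 284.5 -234.8   83. ] [ 391.5   88.3 1384.8]
cup 119 [523.4 331.1  62. ] [483.5 294.8  50.6] [548.7 351.3  70.2]
former 41 [431.7  12.4 153.2] [284.5 -10.3  50.6] [ 458.9   88.3 1384.8]
spare 111 [ 581.4 -153.3   65.3] [ 284.5 -181.4   45.1] [ 609.9   88.3 1384.8]
```

Run:
```python
from h import *
from scipy.spatial.transform import Rotation as R
from workcell import arm
f=pickle.load(open("pics/top0.pkl","rb"));P=cloud(f);Z=P[...,2];c=f["color"]
I=np.indices(Z.shape)
def med(n,a,b,d,e,lo,hi,dark=None):
    m=(I[1]>=a)&(I[1]<b)&(I[0]>=d)&(I[0]<e)&(Z>lo)&(Z<hi)&(f["z_map"]>0)
    if dark: m&=c.max(-1)<dark
    p=P[m];print(n,len(p),np.median(p,0).round(1),p.min(0).round(1),p.max(0).round(1), (p.min(0)/2+p.max(0)/2).round(1))
med("pad",412,436,232,256,118,160,60)
med("post",405,440,258,285,80,105)
med("former",310,332,240,265,50,75)
med("spare",365,395,185,215,45,65)
s=arm.sense();q=s["tool_rot"];r=R.from_quat(q[[1,2,3,0]]);M=r.as_matrix();print(M.round(3))
by=np.array([.246,.969,0])
print("jaw vs box y deg",np.degrees(np.arctan2(by@M[:,1],by@M[:,2])))
```

```text
pad 223 [ 447.9 -233.7  143.5] [ 429.1 -254.1  119.6] [ 473.8 -216.2  154.8] [ 451.5 -235.2  137.2]
post 25 [ 386.7 -229.3   91.3] [ 381.9 -234.8   83. ] [ 391.5 -224.   100.8] [ 386.7 -229.4   91.9]
former 38 [440.7   8.8  55.6] [430.6 -10.3  50.6] [458.9  20.   61.8] [444.8   4.9  56.2]
spare 110 [ 586.1 -155.9   53.9] [ 554.8 -181.4   45.1] [ 609.9 -127.6   61.1] [ 582.3 -154.5   53.1]
[[-0.001 -0.928  0.373]
 [-0.001  0.373  0.928]
 [-1.     0.    -0.002]]
jaw vs box y deg 7.628353879859106
```

View pics/crop_t.png

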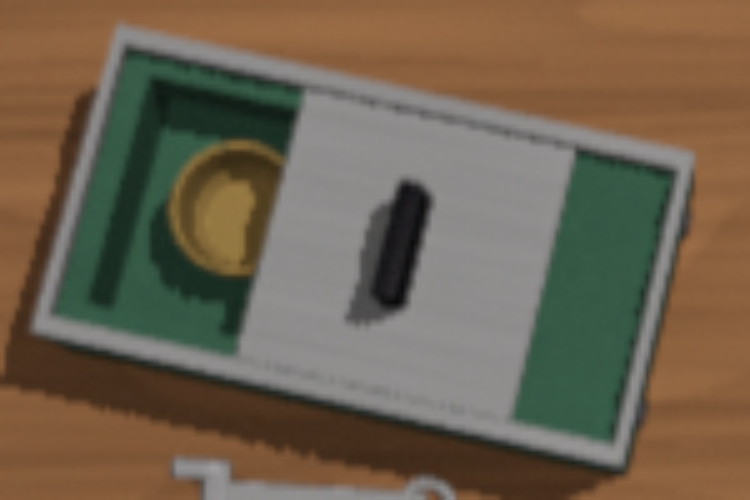

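View pics/crop_s.png

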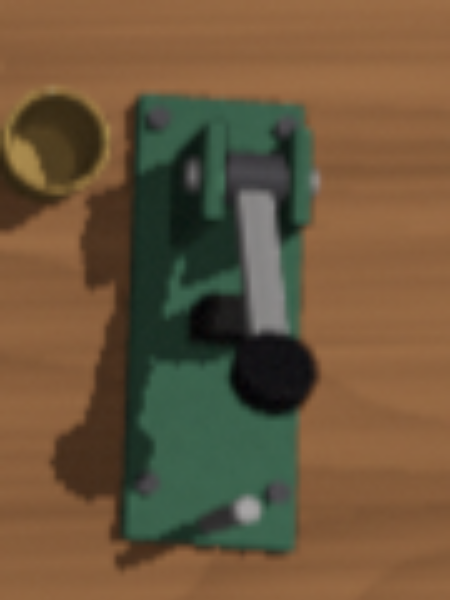

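The crops confirm both targets. The black grip bar at (230,234) stands on the grey cover with the brass cup partly under it. The round pad at (424,243) is on the green stand, and its post measures 92 mm high about 1 mm from its expected place. Next I'll align with the box and move above the grip.

Request:
{"name": "move_arm", "arguments": {"plan": [[0, 0, 0, -7.6, 60], [0, -42.6, -28.3, 0, 60], [0, -42.6, -28.3, 0, 60], [0, -42.6, -28.3, 0, 60], [0, -42.6, -28.3, 0, 60], [0, -42.6, -28.3, 0, 60], [0, -42.6, -28.3, 0, 60], [0, -42.6, -28.3, 0, 60], [0, -42.6, -28.3, 0, 60], [0, 0, 0, 0, 60], [0, 0, 0, 0, 60]], "force": 20}}

```text
time_s: 1.48
eef_pos: [488.1, 230.4, 231.1]
tool_rot: [0.558, -0.434, 0.559, 0.434]
ft_force: [-0.6, -0.0, -0.8]
opening: 59.8
```

Request:
{"name": "move_arm", "arguments": {"plan": [[40, 0, 0, 0, 60], [40, 0, 0, 0, 60], [30, 0, 0, 0, 60], [10, 0, 0, 0, 60], [0, 0, 0, 0, 60]]}}

```text
time_s: 2.1
eef_pos: [488.1, 230.8, 111.7]
tool_rot: [0.558, -0.434, 0.558, 0.434]
ft_force: [0.7, -0.3, 0.8]
opening: 59.9
```

Run:
```python
from workcell import arm
import cv2
f=arm.grab_frame("wrist");cv2.imwrite("pics/w1.png",f["color"][:,:,::-1])
```

```text
(no output)
```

View pics/w1.png

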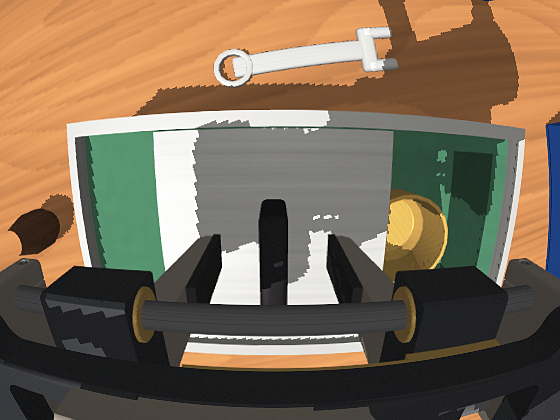

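The wrist picture shows the bar at (273,250), centred between the fingers at (210,265) and (340,265), clear of the rails and the cup. Now close and slide.

Request:
{"name": "move_arm", "arguments": {"plan": [[0, 0, 0, 0, 10], [0, 0, 0, 0, 10], [0, 0, 0, 0, 10], [0, 0, 0, 0, 10], [0, 0, 10, 0, 10], [0, 0, 15, 0, 10], [0, 0, 15, 0, 10], [0, 0, 15, 0, 10], [0, 0, 15, 0, 10], [0, 0, 10, 0, 10], [0, 0, 0, 0, 10], [0, 0, 0, 0, 10]]}}

```text
time_s: 3.65
eef_pos: [508.3, 308.3, 111.6]
tool_rot: [0.559, -0.434, 0.558, 0.434]
ft_force: [-1.3, 2.8, 0.4]
opening: 14.4
```

Request:
{"name": "move_arm", "arguments": {"plan": [[0, 0, 5, 0, 10], [0, 0, 4, 0, 10], [0, 0, 3, 0, 10], [0, 0, 0, 0, 10], [0, 0, 0, 0, 10]]}}

```text
time_s: 4.28
eef_pos: [510.9, 318.5, 111.6]
tool_rot: [0.557, -0.434, 0.559, 0.434]
ft_force: [-5.3, -3.9, 5.8]
opening: 13.8
```

Request:
{"name": "move_arm", "arguments": {"plan": [[0, 0, 2, 0, 10], [0, 0, 0, 0, 10], [0, 0, 0, 0, 10]]}}

```text
time_s: 4.65
eef_pos: [510.9, 318.6, 111.5]
tool_rot: [0.556, -0.435, 0.561, 0.433]
ft_force: [-7.4, -11.5, 7.0]
opening: 13.6
```

The cover is against its stop: the extra 2 mm gave no motion, and the force rose. Now release and lift.

Request:
{"name": "move_arm", "arguments": {"plan": [[0, 0, -2, 0, 14], [0, 0, 0, 0, 60], [0, 0, 0, 0, 60], [0, 0, 0, 0, 60], [-40, 0, 0, 0, 60], [-50, 0, 0, 0, 60], [-40, 0, 0, 0, 60], [0, 0, 0, 0, 0], [0, 0, 0, 0, 0]]}}

```text
time_s: 5.78
eef_pos: [511.0, 319.2, 240.6]
tool_rot: [0.558, -0.434, 0.559, 0.434]
ft_force: [-0.3, -0.1, 0.3]
opening: 42.5
```

Run:
```python
from h import *
from workcell import arm
s=arm.sense();print(s["eef_pos"],s["ft_force"],s["opening"])
f=arm.grab_frame("top");pickle.dump(f,open("pics/top1.pkl","wb"));cv2.imwrite("pics/top1.png",f["color"][:,:,::-1])
f=arm.grab_frame("wrist");cv2.imwrite("pics/w2.png",f["color"][:,:,::-1])
```

```text
[511.03597657 319.2151855  240.6193552 ] [-0.25772908 -0.13933848  0.34939308] 42.474197455220995
```

View pics/top1.png

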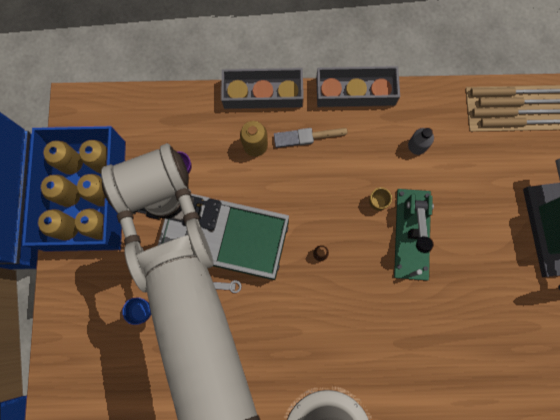

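View pics/w2.png

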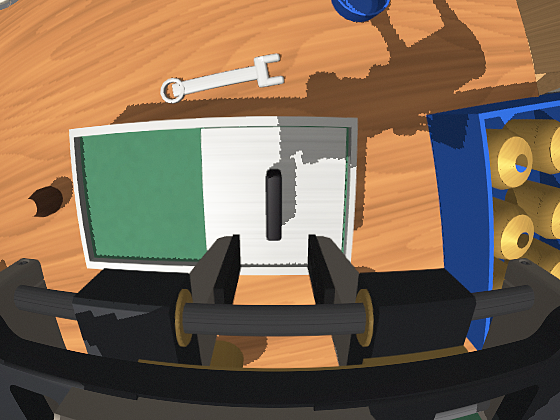

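The wrist picture shows the plate from (200,130) to (350,260) covering the chamber, with the deck open at (145,200). I'll confirm in the top view once the arm is out of the way. Moving above the pad.

Request:
{"name": "move_arm", "arguments": {"plan": [[0, -5.6, -46.2, 0, 0], [0, -5.6, -46.2, 0, 0], [0, -5.6, -46.2, 0, 0], [0, -5.6, -46.2, 0, 0], [0, -5.6, -46.2, 0, 0], [0, -5.6, -46.2, 0, 0], [0, -5.6, -46.2, 0, 0], [0, -5.6, -46.2, 0, 0], [0, -5.6, -46.2, 0, 0], [0, -5.6, -46.2, 0, 0], [0, -5.6, -46.2, 0, 0], [0, -5.6, -46.2, 0, 0]]}}

```text
time_s: 7.38
eef_pos: [438.9, -235.6, 240.1]
tool_rot: [0.558, -0.433, 0.558, 0.435]
ft_force: [1.4, 0.3, 0.6]
opening: 0.6
```

Request:
{"name": "move_arm", "arguments": {"plan": [[0, 0, 0, 0, 0], [0, 0, 0, 0, 0]]}}

```text
time_s: 7.62
eef_pos: [439.5, -233.6, 240.5]
tool_rot: [0.558, -0.433, 0.558, 0.435]
ft_force: [0.5, -0.2, -0.3]
opening: 0.3
```

Run:
```python
from h import *
from workcell import arm
s=arm.sense();print(s["eef_pos"],s["ft_force"],s["opening"])
f=arm.grab_frame("top");pickle.dump(f,open("pics/top2.pkl","wb"));cv2.imwrite("pics/top2.png",cv2.resize(f["color"][185:285,150:300,::-1],None,fx=5,fy=5))
P=cloud(f);Z=P[...,2];I=np.indices(Z.shape)
m=(I[1]>=150)&(I[1]<300)&(I[0]>185)&(I[0]<285)&(Z>112)&(Z<132)
r=cv2.minAreaRect(P[m][:,:2].astype(np.float32));print(r,"slide",70+(np.array(r[0])-[494.1,250.5])@[.246,.969])
f=arm.grab_frame("wrist");cv2.imwrite("pics/w3.png",f["color"][:,:,::-1])
```

```text
[ 439.46200001 -233.63569363  240.5005906 ] [ 0.54109014 -0.21211725 -0.32335889] 0.33040871384407605
((510.5924072265625, 317.4308776855469), (14.416955947875977, 59.57111358642578), 76.63628387451172) slide 138.9131526550293
```

View pics/top2.png

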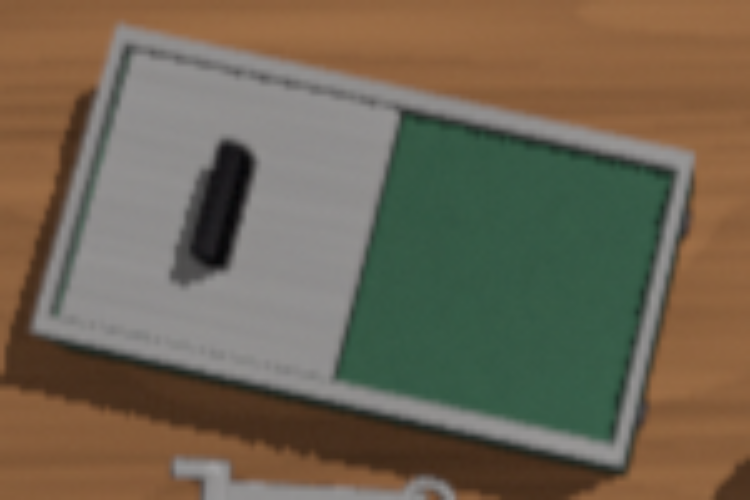

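View pics/w3.png

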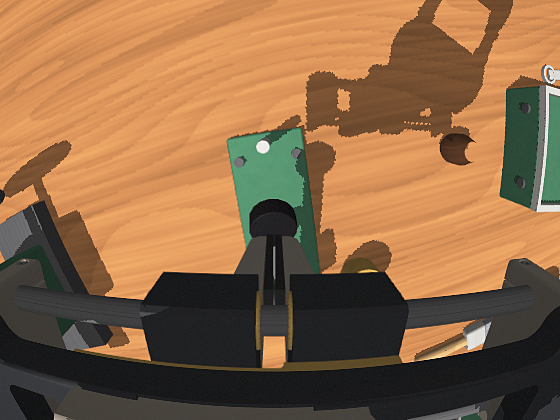

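The grip is measured at slide 139 mm. The top crop shows the plate covering the whole chamber and the deck bare, so the cover is shut. The closed fingers are over the black pad at (272,217) in the wrist picture. Pressing down.

Request:
{"name": "move_arm", "arguments": {"plan": [[40, 0, 0, 0, 0], [30, 0, 0, 0, 0], [10, 0, 0, 0, 0], [10, 0, 0, 0, 0], [8, 0, 0, 0, 0], [8, 0, 0, 0, 0], [8, 0, 0, 0, 0], [8, 0, 0, 0, 0], [0, 0, 0, 0, 0], [0, 0, 0, 0, 0]]}}

```text
time_s: 8.98
eef_pos: [440.3, -235.3, 120.9]
tool_rot: [0.558, -0.435, 0.558, 0.433]
ft_force: [-2.3, 0.4, 6.9]
opening: 0.4
```

Request:
{"name": "move_arm", "arguments": {"plan": [[5, 0, 0, 0, 0], [5, 0, 0, 0, 0], [2, 0, 0, 0, 0], [0, 0, 0, 0, 0], [0, 0, 0, 0, 0]]}}

```text
time_s: 9.6
eef_pos: [439.7, -235.3, 108.9]
tool_rot: [0.558, -0.434, 0.559, 0.434]
ft_force: [-7.0, 0.4, 8.3]
opening: 0.2
```

Run:
```python
from h import *
from workcell import arm
s=arm.sense();print(s["eef_pos"],s["ft_force"],s["opening"])
f=arm.grab_frame("side");pickle.dump(f,open("pics/side3.pkl","wb"));cv2.imwrite("pics/side3.png",cv2.resize(f["color"][240:370,250:400,::-1],None,fx=5,fy=5,interpolation=cv2.INTER_CUBIC)[:600])
f=arm.grab_frame("wrist");cv2.imwrite("pics/w4.png",f["color"][:,:,::-1])
```

```text
[ 439.72311707 -235.33555917  108.92939371] [-6.96094211  0.40918632  8.32926872] 0.1852967825307943
```

View pics/side3.png

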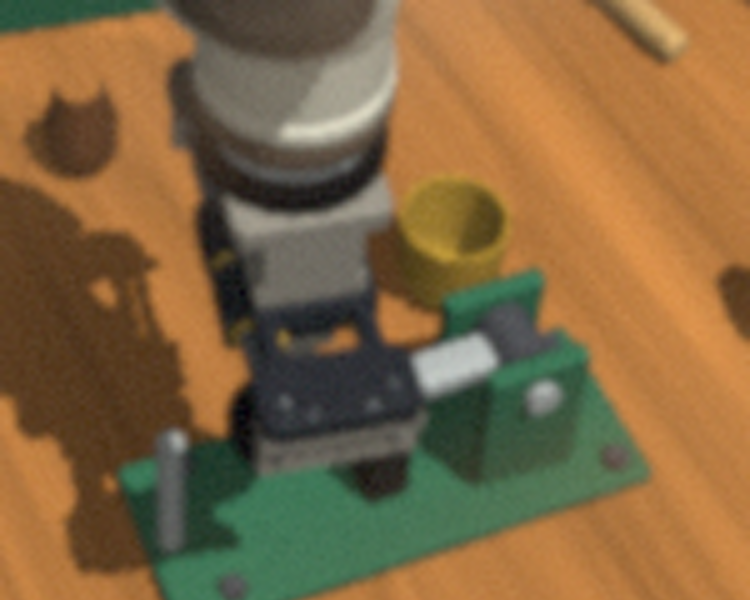

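View pics/w4.png

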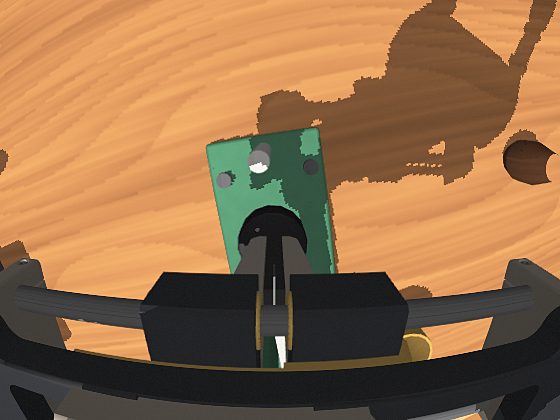

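The side picture shows the fingers on the pad, with the arm lying near level into the cheeks. The wrist picture shows the pad at (272,225) and the post top at (259,155). Next I'll compare their heights in the wrist depth.

Run:
```python
from h import *
from workcell import arm
from scipy.spatial.transform import Rotation as Ro
s=arm.sense();f=arm.grab_frame("wrist")
z=f["z_map"];K=f["mtx"];v,u=np.indices(z.shape)
x=(u-K[0,2])/K[0,0];y=(v-K[1,2])/K[1,1];th=np.hypot(x,y);k=np.tan(th)/np.maximum(th,1e-9)
p=np.stack([x*k*z,y*k*z,z],-1);T=f["T_tool_cam"];p=p@T[:3,:3].T+T[:3,3]
q=s["tool_rot"];P=p@Ro.from_quat(q[[1,2,3,0]]).as_matrix().T+s["eef_pos"]
for n,(a,b) in dict(pad1=(272,212),pad2=(265,218),pad3=(255,222),padR=(290,218),post=(258,152),post2=(259,148),post3=(259,158),post4=(258,165),bench=(150,100),plate=(225,200)).items():
    print(n,P[b,a].round(1),f["color"][b,a])
f=pickle.load(open("pics/side3.pkl","rb"));P=cloud(f);K=f["mtx"]
# expected lever arm line when level: top surface z=86 at stand x from 0..40
o=np.array([495.3,-240.6]);ex=np.array([.995,-.098])
for uu in range(332,350,4):
  for vv in (310,313,316):
    w=P[vv,uu];d=(w[:2]-o);print(uu,vv,w.round(1),"sx",round(d@ex,1),f["color"][vv,uu])
print(arm.sense()["time_s"])
```

```text
pad1 [ 417.4 -229.9   92.4] [18 18 16]
pad2 [ 419.7 -234.5   92.7] [25 26 27]
pad3 [ 420.5 -240.3   92.9] [28 25 30]
padR [ 423.2 -221.3   92.3] [26 25 26]
post [ 384.1 -229.    92.9] [135 134 131]
post2 [ 383.1 -229.    76.4] [92 91 89]
post3 [ 387.3 -229.3   92.7] [132 133 130]
post4 [ 390.9 -230.9   91.1] [248 247 245]
bench [ 3.230e+02 -3.117e+02  2.000e-01] [241 173 106]
plate [ 419.4 -269.4   13.5] [ 98 169 126]
332 310 [ 546.5 -183.2    2. ] sx 45.3 [93 80 73]
332 313 [ 449.7 -316.7  222.8] sx -37.9 [95 97 99]
332 316 [ 445.9 -323.1  224. ] sx -41.1 [53 57 60]
336 310 [ 519.6 -235.2   85. ] sx 23.7 [165 167 164]
336 313 [ 516.4 -240.9   82.8] sx 21.0 [184 190 187]
336 316 [ 509.7 -251.2   88.9] sx 15.4 [189 196 192]
340 310 [ 526.1 -241.4   89. ] sx 30.7 [179 185 180]
340 313 [ 524.2 -245.3   83.7] sx 29.2 [189 196 192]
340 316 [ 520.8 -251.3   82. ] sx 26.4 [156 161 156]
344 310 [ 534.2 -245.4   89.2] sx 39.1 [186 190 187]
344 313 [ 532.1 -249.7   84.4] sx 37.5 [187 192 188]
344 316 [ 532.1 -251.3   74.8] sx 37.6 [ 93 102  97]
348 310 [ 543.5 -248.    86.7] sx 48.7 [140 144 141]
348 313 [ 540.3 -253.5   84.3] sx 46.0 [141 151 147]
348 316 [ 529.7 -267.9   98.2] sx 36.9 [52 95 69]
9.75
```

The pad top (92.3–92.9 mm) is flush with the post (92.8 mm). Hold for a second, then check.

Request:
{"name": "move_arm", "arguments": {"plan": [[0, 0, 0, 0, 0], [0, 0, 0, 0, 0], [0, 0, 0, 0, 0], [0, 0, 0, 0, 0], [0, 0, 0, 0, 0], [0, 0, 0, 0, 0], [0, 0, 0, 0, 0], [0, 0, 0, 0, 0]]}}

```text
time_s: 10.75
eef_pos: [439.7, -235.3, 109.0]
tool_rot: [0.558, -0.435, 0.559, 0.434]
ft_force: [-6.7, 0.7, 8.6]
opening: 0.2
```

Run:
```python
from h import *
from workcell import arm
f=arm.grab_frame("top");g=pickle.load(open("pics/top0.pkl","rb"))
cv2.imwrite("pics/top4.png",f["color"][:,:,::-1])
P=cloud(f);Z=P[...,2];I=np.indices(Z.shape)
m=(I[1]>=150)&(I[1]<300)&(I[0]>185)&(I[0]<285)&(Z>112)&(Z<132)
r=cv2.minAreaRect(P[m][:,:2].astype(np.float32));print("slide",70+(np.array(r[0])-[494.1,250.5])@[.246,.969])
s=arm.sense();print(s["eef_pos"],s["ft_force"],s["time_s"])
```

```text
slide 138.48709369506835
[ 439.7303441  -235.33209659  108.94349859] [-6.10025643 -0.53699736  9.06410426] 10.8
```

View pics/top4.png

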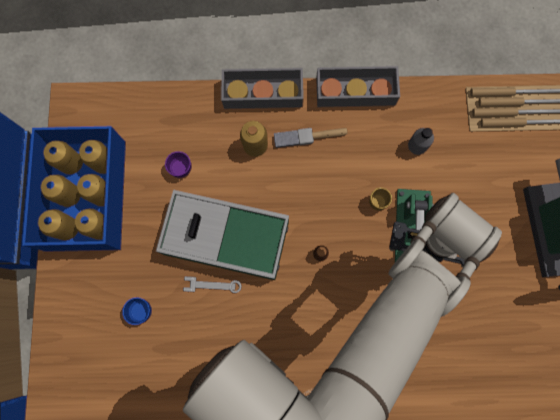

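The top picture shows the cover shut, with its grip at (195,226). The wrench (212,286), former (321,253), spare cup (380,200), bottle (422,141), brush (310,135) and shell (254,138) are all at their starting pixels. Handing in while still pressing.

```bash
python3 -c "
from workcell import arm
print(arm.sign_off())"
```

```text
the job is handed in; nothing more can be done
None
```

I slid the cover shut by its grip bar, then pressed the lever level with the closed fingers. I handed the job in at about 10.8 s with the fingers still holding it.

- **Cover:** the last camera check measured the slide at about 138.5 mm; an earlier one gave 138.9 mm. It had stopped moving against its end stop while the push force rose. The 140 mm stop position is within the roughly 2 mm calibration error.
- **Lever:** the pad top was at 92.3–92.9 mm against 92.8 mm for the index post, so it is level. The upward force was steady at about 8–9 N. There was also about 6–7 N sideways along the lever, which I put down to friction on the pad.
- **Loose things:** all bystanders were at their starting pixels in the final top view. The cup is hidden under the shut cover, so I could not check it directly at the end. Nothing had touched it.

No check failed.

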